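Fold the bath's bifold shutter aside and hang the basket on the rim

TASK

Push the little bifold shutter at its fold hinge, out away from the bath, until its two panels are folded fully together at the post. Then hang the loose hook-on basket on the bath's front rim, the one the shutter stood before, with the bent lip over the rim and the basket hanging free inside, and let go. Leave the shutter folded, and do not disturb the eyepiece, the tube or the ring on the table.

Things in the scene. Friction and masses are not known exactly. Their poses are not given: they have to be found in the camera images.
- bath: Fixed steel open tank on a grey base plate (115 x 160 x 8 mm). Origin under the plate, on the table; -x is the front (shutter side), y along it. Tank outside 80 (x) by 130 (y) mm, centred at x=+10 mm, walls 4 mm, rim 75 mm up, inner floor 12 mm up. A two-panel bifold shutter, 130 mm high, runs on a track at x=-45 mm; unfolded, it leaves no room for fingers at the front rim.
- shutter (a joint): Angle q (rad) of the shutter's first panel at the jamb post: 0 = both panels flat along the track, 1.5 = end stop, both folded face to face, out to the front. Panels 70 mm from hinge to hinge, 5 mm thick. The fold hinge lies at jamb hinge + 70 mm x (-sin q, -cos q) in bath x, y; the free end follows the track. Light friction (about 1 N at the fold); it stays where left.
- jamb_hinge (a point): Point on the upright hinge axis of the first panel, at the fixed jamb post (135 mm high) at the +y end of the track; 130 mm above the table, the height of the panels' top edges. Its axes are those of the bath.
- fold_knob (a point): Centre of the top of the black knob on the fold hinge's pin: an upright cylinder of 16 mm diameter that stands on the fold axis from 130 to 172 mm above the table, clear above the panels, so that it can be pushed from any side.
- front_rim (a point): Middle of the top of the bath's front wall (4 mm thick, 75 mm above the table). Its axes are those of the bath: y along the rim, x toward the tank's inside.
- holder: Loose hook-on steel basket, about 120 g, upright on the table; origin at its underside's centre. Basket 36 (x) by 40 (y) by 28 mm; its back plate at -x rises to 60 mm and bends toward -x (bridge 57 to 60 mm up) into a lip hanging 20 mm down. Slot between lip and plate: x=-30 to -18 mm, open below. Hung, its x points as the bath's x, it sits about 18 mm above table height and leans up to 0.2 rad.
- lip_slot (a point): Centre of the closed top of the basket's slot (holder x=-24 mm, z=57 mm); hung on the rim it lies on the rim's top.
- grip_tab (a point): Centre of the top of the black grip tab that stands on the basket: 10 mm thick (holder x), 26 mm wide (holder y), from 59 to 97 mm above the basket's underside, centred at holder x=-18 mm.
- eyepiece: Bystander: black eyepiece, 39 mm in diameter, 49 mm high; origin at its underside. Leave alone.
- tube: Bystander: dark extension tube, 54 mm in diameter, 90 mm high, upright; origin at its underside. Leave alone.
- ring: Bystander: black mount ring, 43 mm in diameter, 14 mm high; origin at its underside. Leave alone.
Things that resemble listed ones, but are neither listed nor needed, are in the scene too. What is shaped like the holder but turquoise or yellow is not meant.

How it is judged:
On the way, in this order (a step that is already met when the one before it is completed fails the run):
1. the shutter is folded together at the jamb post (first panel at more than 1.25 rad) (value of joint shutter above 1.25 rad), for 0.2 s.
2. the basket hangs by its lip on the bath's front rim (x of lip_slot in the frame of front_rim between -0.008 and 0.008 m and y of lip_slot in the frame of front_rim between -0.05 and 0.05 m and z of lip_slot in the frame of front_rim between -0.006 and 0.008 m and x of holder in the frame of front_rim above 0.008 m and angle between holder's own z axis and vertical below 0.35 rad and angle between the x axis of holder and the x axis of bath, either way round below 0.4 rad), for 0.2 s.
At the end, for the whole second after the job is handed in: Shutter folded (joint above 1.25 rad); basket at rest inside the tank, the top of its slot within 8 mm of the front wall's middle across it, 50 mm of the rim's middle along it and -6 to +8 mm of its height; x axis within 0.4 rad of the bath's, tilt under 0.35 rad (all of step 2 and value of joint shutter above 1.25 rad and linear speed of holder below 0.02 m/s); the robot touches nothing.
It fails at once if a bystander (eyepiece, tube or ring) is moved by more than 30 mm (distance of any of eyepiece, tube, ring from where it was at the start of the episode above 0.03 m).
It also fails if it takes over 58 s, if anything falls off the work surface, if the arm or the gripper's body presses on something with over 40 N, if the wrist force passes 120 N, or if a joint passes its speed limit or range.

ROBOT

A 6-joint arm with a two-finger parallel gripper is mounted at the origin on a cart in front of the work surface, level with it; the furniture and walls round the work are solid. World frame = base frame: x ahead of the robot, y to its left, z up, the work surface at z = 0. Lengths are in m, angles in rad, forces in N, time in s.
With the tool pointing down it reaches from about 0.25 to 0.8 m from the base axis. Payload 3.9 kg.
Tool frame: the origin (TCP) lies at the very end of the fingers, on their centre line; the grasp point (between the pads) lies grip_point_offset behind it (grip_point_offset is the distance from the TCP to the grasp point, in m); y points along the fingers, x is the direction in which the jaws open and shut, and the axes are right-handed (so a half turn about y gives the same grasp; the last joint's range is limited). The gripper opens to 85 mm and grips with 20 to 120 N. Pads are 22 mm wide; open, the fingers measure 114 mm over their backs; the gripper's body (76 mm by 85 mm) begins 54 mm behind the grasp point. The pads swing forward as they close: fully open they stand 13 mm farther back than shut.
Start: joints at [1.152, 0.26, -0.138, 1.173, 0, 1.571], TCP at [0.213, 0.48, 0.231] pointing down, gripper open.
Joint ranges: [-2.78, 2.78], [-0.83, 1.72], [-1.28, 1.37], [-1.9, 2.12], [-1.57, 1.48], [-3.14, 3.14]. Speed limits (rad/s): [2.57, 2.57, 3.14, 3.14, 3.14, 3.14].

INTERFACE

Orientations are given as a rotation vector (axis times angle).
In Python, from station import * gives the robot as it stands.
- The arm moves only by the tool move_arm, never from a script. Its argument "motion" is a list of rows, each an object of numbers: "hand": the opening, from -1 (shut) to 1 (fully open), so that 0 is half open; "x", "y", "z": the shift along the tool's x, y, z in mm; "turn": the turn about the tool's y in degrees. In form: [{"hand": .., "x": .., "y": .., "z": .., "turn": ..}, ...]. A call has 1 to 5 rows; each row shifts and turns the pose as measured when the row begins, along the tool's axes as they then stand; what a row does not reach is not made up. A row lasts 1/12 s, in which the tool goes at most 41.7 mm and 7.16 degrees, less where a joint would pass 70% of its speed; a pose out of reach is approached as far as the arm can. A call is refused whole if a number of a shift passes 41.7 or a number of a turn 7.16, either way. A call with a gripper value outside its range is refused whole. The fingers move at their own pace and stop on an object; the grip force is fixed at half the most. Time passes only in rows, so rows that do not move let the fingers close. It gives the time, the measured TCP pose, the force and the opening at its end, in the units of the state.
- sense(): the state, without advancing time (a new reading comes with each control period).
- capture(name): name is "side" or "top" or "wrist"; returns a dict with "image" (400x640x3 uint8, blue, green, red), "fx", "fy", "cx", "cy" (pixels), "T" (4x4, takes a point from camera to world coordinates); the wrist camera has in their place "T_tool_cam" (4x4, takes a point from camera to tool coordinates, whose origin is the TCP and whose axes are the tool frame's). Camera axes: x right, y up, looking along -z (the intrinsics and any distortion apply to the point x, -y, -z); pixel columns grow to the right and rows downward; lengths in m; the calibration is good to about 2 mm. The wrist camera is an equidistant fisheye: a pixel r from the principal point sees the ray r / f radians off the axis. A picture is of the moment at which its call begins: read the wrist's pose just before it. There is no depth.
- finish_job(): hands the job in, once; it reports no verdict.
The state is a dict: "time_s": time; "q": joint angles; "dq": joint speeds; "tau": joint torques, N m; "eef_pos": TCP position; "ee_rot": TCP orientation; "contact_force": force on the tool from outside, world axes, zero at the start; "ft_torque": the same for the moment, N m; "gripper_width": opening from 0.0 (shut) to 1.0 (fully open).
Only numpy, scipy, OpenCV 4.12 (cv2) and the standard library are available. Lean on these libraries where they do the work, as an engineer would, in place of code of your own. Each camera call takes 0.05 s, during which the arm holds its last target. There are 200 camera calls.

## Working session

There is one attempt and no reset: what is moved stays moved. The work goes in short steps, Python scripts to look and compute and a tool call to move; the robot and the scene stay as the last step left them, time stands still between calls to the robot, and variables do not carry over. Pictures are saved under pics/ and viewed, about 8 in all and at most 12, crops included, and the job is handed in when it is done.

Besides the shell and the picture viewer there is one more tool, called after ">>>" by a JSON object that holds its "op" and its "data". move_arm: Moves the arm, as the interface text tells. Its arguments: {"type":"object","properties":{"motion":{"type":"array"}},"required":["motion"]}

```bash
mkdir -p pics; cat > h.py <<'E'
from station import *
import numpy as np, cv2
from scipy.spatial.transform import Rotation as R
def snap(n,f):
    c=capture(n); cv2.imwrite('pics/'+f,c['image']); return c
def ray(c,u,v):
    d=np.array([(u-c['cx'])/c['fx'],-(v-c['cy'])/c['fy'],-1.]); T=np.array(c['T'])
    return T[:3,3],T[:3,:3]@d
def onz(c,u,v,z):
    o,d=ray(c,u,v); return o+d*(z-o[2])/d[2]
def proj(c,p):
    T=np.array(c['T']); q=T[:3,:3].T@(np.array(p)-T[:3,3]); return np.array([c['cx']+c['fx']*q[0]/-q[2],c['cy']-c['fy']*q[1]/-q[2]])
E
python3 - <<'E'
from h import *
import pickle
s=sense();print(s)
C={n:snap(n,n+'0.png') for n in('side','top')}
for n in C: print({k:v for k,v in C[n].items() if k!='image'})
pickle.dump(C,open('c0.pkl','wb'))
print(capture('wrist').keys())
E
```

```text
{'time_s': 0.0, 'q': array([ 1.15200984e+00,  2.60681833e-01, -1.39392734e-01,  1.17265296e+00,
        5.85717634e-06,  1.57082145e+00]), 'dq': array([-9.00630074e-05, -9.87677977e-04, -8.99611266e-04,  9.89761592e-04,
       -5.18282774e-04, -1.12197311e-03]), 'tau': array([ 1.14517261e-04, -4.05679822e+01,  2.53922188e+01,  1.88972836e-02,
       -3.48169606e-04, -5.68349975e-06]), 'eef_pos': array([0.21321727, 0.47901773, 0.23045706]), 'ee_rot': array([-1.37977918, -0.8942121 ,  0.89688028]), 'contact_force': array([ 0.58702079, -0.47422963, -0.73846188]), 'ft_torque': array([-0.02931748, -0.00164974,  0.01612647]), 'gripper_width': 1.005103433078129}
{'fx': 480.56031932275994, 'fy': 480.56031932275994, 'cx': 323.337126570431, 'cy': 206.60422077703922, 'T': array([[ 0.95971053,  0.08353217, -0.2682873 ,  0.15740622],
       [-0.27974218,  0.37393466, -0.88426081, -1.00584691],
       [ 0.0264577 ,  0.92368568,  0.38223651,  0.53921926],
       [ 0.        ,  0.        ,  0.        ,  1.        ]])}
{'fx': 416.47113927310744, 'fy': 416.47113927310744, 'cx': 321.18010829674876, 'cy': 200.7304829542107, 'T': array([[ 1.81702682e-02,  9.80228232e-01, -1.97034145e-01,
         2.59347390e-01],
       [-9.99825208e-01,  1.86817916e-02,  7.37574242e-04,
        -2.00479498e-02],
       [ 4.40394192e-03,  1.96986303e-01,  9.80396349e-01,
         1.13163034e+00],
       [ 0.00000000e+00,  0.00000000e+00,  0.00000000e+00,
         1.00000000e+00]])}
dict_keys(['image', 'fx', 'fy', 'cx', 'cy', 'T_tool_cam'])
```

View pics/top0.png

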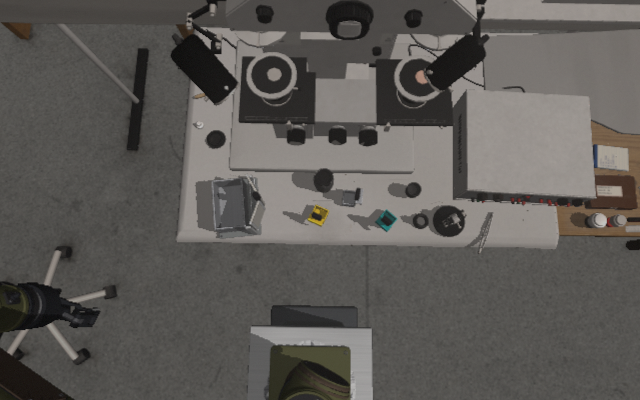

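View pics/side0.png

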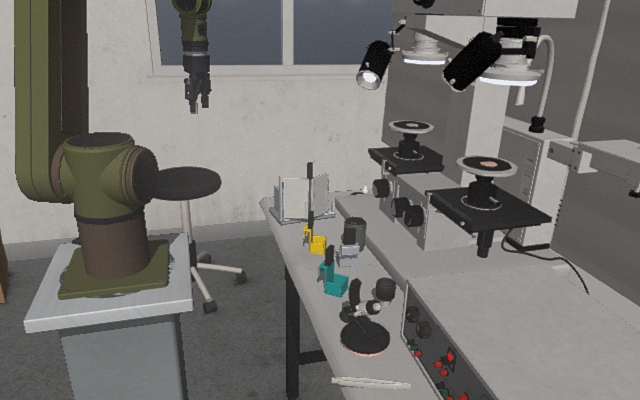

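```bash
python3 - <<'E'
from h import *
a=cv2.imread('pics/top0.png')[160:245,180:380]; b=cv2.imread('pics/side0.png')[150:270,260:420]
a=cv2.resize(a,None,fx=4,fy=4,interpolation=cv2.INTER_CUBIC)
cv2.imwrite('pics/t0c.png',a)
cv2.imwrite('pics/s0c.png',cv2.resize(b,None,fx=5,fy=5,interpolation=cv2.INTER_CUBIC))
E
```

```text
(no output)
```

View pics/t0c.png

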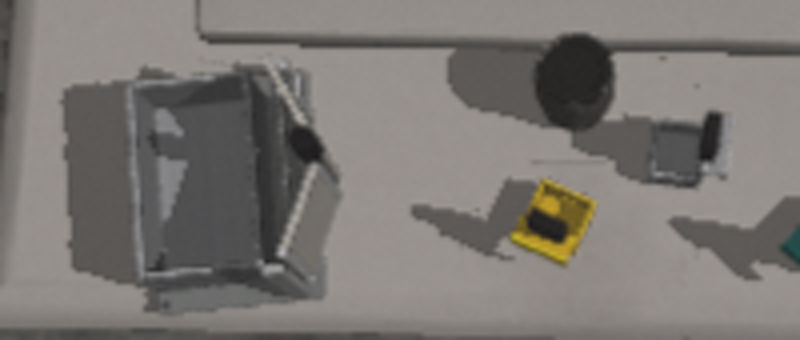

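View pics/s0c.png

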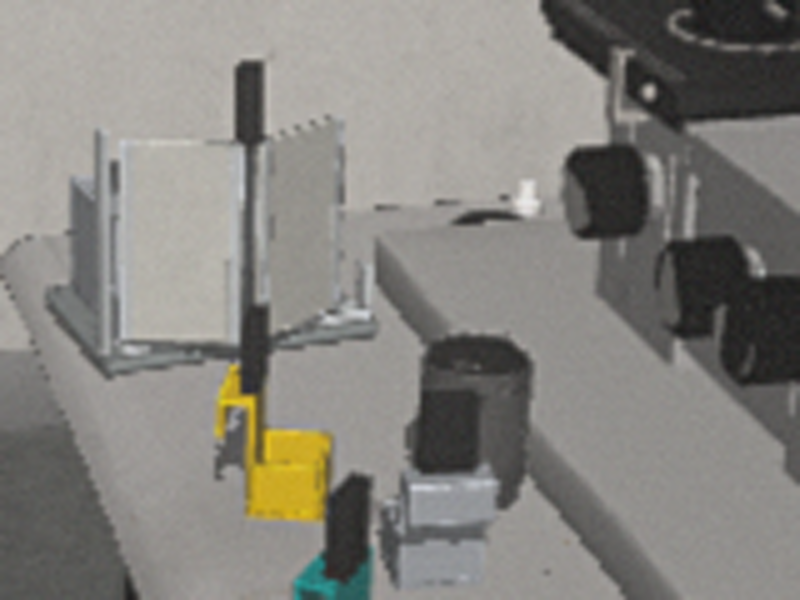

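```bash
python3 - <<'E'
from h import *
import pickle
C=pickle.load(open('c0.pkl','rb')); t,s=C['top'],C['side']
print('gpo',grip_point_offset)
def blob(c,x0,y0,x1,y1,th=60):
    g=c['image'][y0:y1,x0:x1].max(2)<th
    n,l,st,ce=cv2.connectedComponentsWithStats(g.astype('uint8'))
    i=1+st[1:,4].argmax(); ys,xs=np.where(l==i)
    r=cv2.minAreaRect(np.c_[xs+x0,ys+y0].astype('float32'))
    print((xs.min()+x0,xs.max()+x0,ys.min()+y0,ys.max()+y0),len(xs),np.round(r[0],1),np.round(r[1],1),round(r[2],1))
print('knob');blob(t,248,188,264,204);blob(s,304,158,316,180)
print('tab');blob(t,350,184,364,204);blob(s,340,226,358,246)
f=lambda x,y:(180+(x+.5)/4-.5,160+(y+.5)/4-.5)
for n,p,z in [('bT',(131,85),.075),('bB',(141,276),.075),('fB',(268,265),.075),('fT',(246,77),.075),('knobtop',(299,137),.172),('bsk TL',(650,121),.028),('bsk BL',(652,178),.028),('bsk BR',(697,184),.028),('postB',(280,262),.132),('shutT',(268,65),.13),('tabtop',(712,133),.097)]:
    print(n,np.round(onz(t,*f(*p),z),4))
g=lambda x,y:(260+(x+.5)/5-.5,150+(y+.5)/5-.5)
for n,p,z in [('knob',(250,64),.172),('post',(100,131),.135),('tab',(450,391),.097)]: print('S',n,np.round(onz(s,*g(*p),z),4))
E
```

```text
gpo 0.0187
knob
(np.int64(251), np.int64(260), np.int64(192), np.int64(200)) 60 [255.  195.5] [10.6  6.4] 45.0
(np.int64(308), np.int64(311), np.int64(168), np.int64(178)) 14 [308.2 173.2] [10.1  2.8] 71.6
tab
(np.int64(355), np.int64(359), np.int64(189), np.int64(199)) 44 [357. 194.] [10.  4.] 90.0
(np.int64(343), np.int64(355), np.int64(228), np.int64(243)) 179 [348.9 235.5] [11.3 15.7] 4.4
bT [0.5191 0.264  0.075 ]
bB [0.394  0.2489 0.075 ]
fB [0.4026 0.1684 0.075 ]
fT [0.526  0.1894 0.075 ]
knobtop [0.4657 0.1369 0.172 ]
bsk TL [ 0.5123 -0.0772  0.028 ]
bsk BL [ 0.4729 -0.0789  0.028 ]
bsk BR [ 0.4694 -0.1093  0.028 ]
postB [0.3968 0.1511 0.132 ]
shutT [0.52   0.1653 0.13  ]
tabtop [ 0.4894 -0.1132  0.097 ]
S knob [0.4636 0.1359 0.172 ]
S post [0.3888 0.1539 0.135 ]
S tab [ 0.49   -0.1115  0.097 ]
```

```bash
cat >> h.py <<'E'
def rel(p,ang=None):
    s=sense(); M=R.from_rotvec(s['ee_rot']).as_matrix()
    d=M.T@(np.array(p)-s['eef_pos'])*1000
    a=np.degrees(np.arctan2(M[1,0],M[0,0]))
    o='t=%.2f pos=%s w=%.2f F=%s xang=%.1f d(tool mm)=%s ydir=%s'%(s['time_s'],np.round(s['eef_pos'],4),s['gripper_width'],np.round(s['contact_force'],1),a,np.round(d,1),np.round(M[:,1],3))
    if ang is not None: o+=' turn(deg)=%.1f (mod180)'%(-(((ang-a)+90)%180-90))   # tool y is down
    print(o)
E
python3 -c "
from h import *
rel([.465,.136,.21],-104.8); rel([.465,.136,.141],-104.8)
print(np.round(R.from_rotvec(sense()['ee_rot']).as_matrix(),2))"
```

```text
t=0.15 pos=[0.2133 0.4792 0.2307] w=1.00 F=[-0.  -0.1  0.2] xang=66.0 d(tool mm)=[-211.1   21.  -369.5] ydir=[-0.001 -0.001 -1.   ] turn(deg)=-9.2 (mod180)
t=0.15 pos=[0.2133 0.4792 0.2307] w=1.00 F=[-0.  -0.1  0.2] xang=66.0 d(tool mm)=[-211.    90.  -369.5] ydir=[-0.001 -0.001 -1.   ] turn(deg)=-9.2 (mod180)
[[ 0.41 -0.   -0.91]
 [ 0.91 -0.    0.41]
 [-0.   -1.   -0.  ]]
```

>>> {"op": "move_arm", "data": {"motion": [{"hand": 0, "x": -20, "y": 0, "z": -36, "turn": 0}, {"hand": 0, "x": -20, "y": 0, "z": -36, "turn": 0}, {"hand": 0, "x": -20, "y": 0, "z": -36, "turn": 0}, {"hand": 0, "x": -20, "y": 0, "z": -36, "turn": 0}, {"hand": 0, "x": -20, "y": 0, "z": -36, "turn": 0}]}}

```text
time_s: 0.57
eef_pos: [0.3368, 0.3173, 0.2281]
ee_rot: [-1.371, -0.907, 0.91]
contact_force: [0.8, 0.3, -0.2]
gripper_width: 0.502
```

>>> {"op": "move_arm", "data": {"motion": [{"hand": 0, "x": -20, "y": 0, "z": -36, "turn": 0}, {"hand": 0, "x": -20, "y": 0, "z": -36, "turn": 0}, {"hand": 0, "x": -20, "y": 0, "z": -36, "turn": 0}, {"hand": 0, "x": 0, "y": 0, "z": 0, "turn": -5}, {"hand": 0, "x": 0, "y": 0, "z": 0, "turn": -4}]}}

```text
time_s: 0.98
eef_pos: [0.4169, 0.2099, 0.2269]
ee_rot: [-1.318, -1.02, 1.025]
contact_force: [0.7, 0.1, -0.9]
gripper_width: 0.5
```

```bash
python3 -c "
from h import *
rel([.465,.136,.20],75.2)"
```

```text
t=0.98 pos=[0.4169 0.2099 0.2269] w=0.50 F=[ 0.7  0.1 -0.9] xang=75.6 d(tool mm)=[-59.6  27.  -65. ] ydir=[-0.002 -0.002 -1.   ] turn(deg)=0.4 (mod180)
```

>>> {"op": "move_arm", "data": {"motion": [{"hand": 0, "x": -20, "y": 0, "z": -22, "turn": 0}, {"hand": 0, "x": -20, "y": 0, "z": -22, "turn": 0}, {"hand": 0, "x": -20, "y": 8, "z": -21, "turn": 0}, {"hand": 0, "x": 0, "y": 10, "z": 0, "turn": 0}, {"hand": 0, "x": 0, "y": 0, "z": 0, "turn": 0}]}}

```text
time_s: 1.4
eef_pos: [0.4678, 0.1304, 0.2077]
ee_rot: [-1.318, -1.02, 1.025]
contact_force: [-1.2, -0.2, -0.4]
gripper_width: 0.502
```

```bash
python3 - <<'E'
from h import *
rel([.465,.136,.141],75.2)
c=snap('wrist','w1.png'); print({k:v for k,v in c.items() if k!='image'})
E
```

```text
t=1.40 pos=[0.4678 0.1304 0.2077] w=0.50 F=[-1.2 -0.2 -0.4] xang=75.6 d(tool mm)=[ 4.9 66.6  4. ] ydir=[-0.002 -0.002 -1.   ] turn(deg)=0.4 (mod180)
{'fx': 309.70691628693146, 'fy': 309.70691628693146, 'cx': 318.91488362496455, 'cy': 193.00811714724142, 'T_tool_cam': array([[ 9.99999534e-01,  9.65285373e-04,  2.48875845e-05,
         1.99559585e-04],
       [-2.93656117e-04,  3.28567926e-01, -9.44480297e-01,
        -1.43890925e-01],
       [-9.19870278e-04,  9.44479849e-01,  3.28568057e-01,
         8.43183799e-02],
       [ 0.00000000e+00,  0.00000000e+00,  0.00000000e+00,
         1.00000000e+00]])}
```

View pics/w1.png

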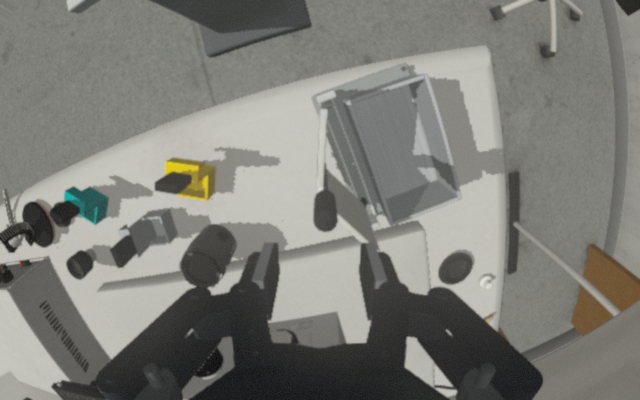

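```bash
cat >> h.py <<'E'
def wonz(c,s,u,v,z):
    x,y=(u-c['cx'])/c['fx'],(v-c['cy'])/c['fy']; th=np.hypot(x,y); k=np.sin(th)/max(th,1e-9)
    d=np.array([x*k,-y*k,-np.cos(th)]); T=np.array(c['T_tool_cam']); M=R.from_rotvec(s['ee_rot']).as_matrix()
    o=M@T[:3,3]+s['eef_pos']; d=M@T[:3,:3]@d; return o+d*(z-o[2])/d[2]
E
python3 - <<'E'
from h import *
s=sense();c=capture('wrist')
for n,u,v,z in [('knobtop',325,220,.172),('jamb post',322,97,.135),('freeend',367,213,.13),('rim a',430,78,.075),('rim b',459,194,.075),('rim front b',390,222,.075),('rim front a',347,104,.075)]: print(n,np.round(wonz(c,s,u,v,z),4))
E
```

```text
knobtop [0.4659 0.1353 0.172 ]
jamb post [0.3923 0.1522 0.135 ]
freeend [0.4869 0.1647 0.13  ]
rim a [0.3974 0.2531 0.075 ]
rim b [0.5163 0.2654 0.075 ]
rim front b [0.5273 0.1887 0.075 ]
rim front a [0.4052 0.1723 0.075 ]
```

>>> {"op": "move_arm", "data": {"motion": [{"hand": 0, "x": 5, "y": 20, "z": 4, "turn": 0}, {"hand": 0, "x": 0, "y": 22, "z": 0, "turn": 0}, {"hand": 0, "x": 0, "y": 22, "z": 0, "turn": 0}, {"hand": -0.4, "x": 0, "y": 0, "z": 0, "turn": 0}, {"hand": -0.4, "x": 0, "y": 0, "z": 0, "turn": 0}]}}

```text
time_s: 1.92
eef_pos: [0.4664, 0.1413, 0.1473]
ee_rot: [-1.318, -1.033, 1.024]
contact_force: [0.3, -1.3, 0.4]
gripper_width: 0.299
```

```bash
python3 - <<'E'
from h import *
rel([.465,.136,.141],75.2)
X=np.array([-.12,.993]);Y=np.array([-.993,-.12]);J=np.array([.396,.1545])
for q in np.arange(.4,1.51,.11):
    p=J+.07*(-np.sin(q)*X-np.cos(q)*Y); tg=-np.cos(q)*X+np.sin(q)*Y
    print(round(q,2),np.round(p,4),round(np.degrees(np.arctan2(tg[1],tg[0]))%180,1))
E
```

```text
t=1.92 pos=[0.4664 0.1413 0.1473] w=0.30 F=[ 0.3 -1.3  0.4] xang=76.1 d(tool mm)=[-5.5  6.3  0.1] ydir=[ 0.006  0.    -1.   ] turn(deg)=0.9 (mod180)
0.4 [0.4633 0.1352] 74.0
0.51 [0.4608 0.1279] 67.7
0.62 [0.4575 0.1209] 61.4
0.73 [0.4534 0.1144] 55.1
0.84 [0.4487 0.1083] 48.8
0.95 [0.4433 0.1028] 42.5
1.06 [0.4373 0.098 ] 36.2
1.17 [0.4309 0.0938] 29.9
1.28 [0.424  0.0903] 23.6
1.39 [0.4168 0.0876] 17.2
1.5 [0.4093 0.0858] 10.9
```

>>> {"op": "move_arm", "data": {"motion": [{"hand": -0.4, "x": -10, "y": 2, "z": 0, "turn": 3}, {"hand": -0.4, "x": -8, "y": 0, "z": 0.4, "turn": 6}, {"hand": -0.4, "x": -8, "y": 0, "z": 0.4, "turn": 6}, {"hand": -0.4, "x": -8, "y": 0, "z": 0.4, "turn": 6}]}}

```text
time_s: 2.25
eef_pos: [0.4561, 0.1146, 0.1505]
ee_rot: [-1.44, -0.755, 0.732]
contact_force: [-0.2, 1.5, -1.2]
gripper_width: 0.297
```

```bash
python3 - <<'E'
from h import *
rel([.4534,.1144,.145],55)
E
```

```text
t=2.25 pos=[0.4561 0.1146 0.1505] w=0.30 F=[-0.2  1.5 -1.2] xang=54.6 d(tool mm)=[-1.8  5.5  2.1] ydir=[ 0.013  0.006 -1.   ] turn(deg)=-0.4 (mod180)
```

>>> {"op": "move_arm", "data": {"motion": [{"hand": -0.4, "x": -9, "y": 3, "z": 1.5, "turn": 6}, {"hand": -0.4, "x": -8, "y": 3, "z": 1, "turn": 6}, {"hand": -0.4, "x": -8, "y": 1, "z": 0.4, "turn": 6}, {"hand": -0.4, "x": -8, "y": 1, "z": 0.4, "turn": 6}]}}

```text
time_s: 2.58
eef_pos: [0.4372, 0.0971, 0.1504]
ee_rot: [-1.527, -0.43, 0.38]
contact_force: [0.8, 0.8, -1.1]
gripper_width: 0.296
```

```bash
python3 - <<'E'
from h import *
rel([.4309,.0938,.145],30); rel([.4093,.0858,.145],11)
E
```

```text
t=2.58 pos=[0.4372 0.0971 0.1504] w=0.30 F=[ 0.8  0.8 -1.1] xang=29.6 d(tool mm)=[-7.2  5.1  0.3] ydir=[ 0.029  0.013 -0.999] turn(deg)=-0.4 (mod180)
t=2.58 pos=[0.4372 0.0971 0.1504] w=0.30 F=[ 0.8  0.8 -1.1] xang=29.6 d(tool mm)=[-29.9   4.4   4. ] ydir=[ 0.029  0.013 -0.999] turn(deg)=18.6 (mod180)
```

>>> {"op": "move_arm", "data": {"motion": [{"hand": -0.4, "x": -10, "y": 3, "z": 0.5, "turn": 6}, {"hand": -0.4, "x": -9, "y": 2, "z": 0.5, "turn": 6}, {"hand": -0.4, "x": -9, "y": 1, "z": 0.5, "turn": 6}, {"hand": -0.4, "x": -6, "y": 0, "z": 0, "turn": 0}]}}

```text
time_s: 2.92
eef_pos: [0.4119, 0.0883, 0.1515]
ee_rot: [-1.553, -0.185, 0.108]
contact_force: [1.0, 0.3, -1.0]
gripper_width: 0.301
```

```bash
python3 - <<'E'
from h import *
rel([.4093,.0858,.145],11)
c=snap('top','t2.png')
cv2.imwrite('pics/t2c.png',cv2.resize(c['image'][160:245,180:380],None,fx=4,fy=4,interpolation=cv2.INTER_CUBIC))
E
```

```text
t=2.92 pos=[0.4119 0.0883 0.1515] w=0.30 F=[ 1.   0.3 -1. ] xang=10.7 d(tool mm)=[-3.4  6.3 -2. ] ydir=[ 0.048  0.017 -0.999] turn(deg)=-0.3 (mod180)
```

>>> {"op": "move_arm", "data": {"motion": [{"hand": -0.4, "x": -4, "y": 0, "z": 0, "turn": 0}, {"hand": -0.4, "x": -4, "y": 0, "z": 0, "turn": 0}, {"hand": -0.4, "x": -3, "y": 0, "z": 0, "turn": 0}]}}

```text
time_s: 3.22
eef_pos: [0.4071, 0.0881, 0.1548]
ee_rot: [-1.551, -0.205, 0.105]
contact_force: [6.6, 0.4, -4.5]
gripper_width: 0.298
```

```bash
python3 - <<'E'
from h import *
rel([.4093,.0858,.145],11)
s=sense(); c=snap('wrist','w2.png')
E
```

```text
t=3.22 pos=[0.4071 0.0881 0.1548] w=0.30 F=[ 6.6  0.4 -4.5] xang=11.3 d(tool mm)=[ 1.1  9.8 -2.8] ydir=[ 0.062  0.02  -0.998] turn(deg)=0.3 (mod180)
```

View pics/w2.png

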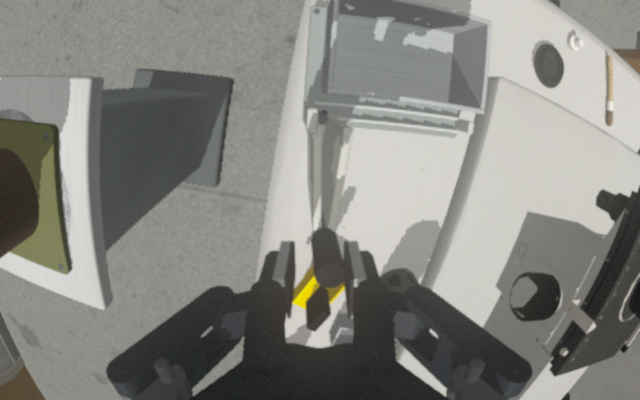

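>>> {"op": "move_arm", "data": {"motion": [{"hand": -0.3, "x": 3, "y": 0, "z": 0, "turn": 0}, {"hand": -0.2, "x": 0, "y": -25, "z": 0, "turn": 0}, {"hand": 0, "x": 0, "y": -30, "z": 0, "turn": 0}, {"hand": 0, "x": 0, "y": 0, "z": -30, "turn": -7}, {"hand": 0, "x": 0, "y": 0, "z": -30, "turn": -7}]}}

```text
time_s: 3.68
eef_pos: [0.4194, 0.0369, 0.2126]
ee_rot: [-1.533, -0.397, 0.3]
contact_force: [0.0, 0.2, -1.0]
gripper_width: 0.5
```

>>> {"op": "move_arm", "data": {"motion": [{"hand": 0, "x": 0, "y": 0, "z": -25, "turn": -7}, {"hand": 0, "x": 0, "y": 0, "z": 0, "turn": -7}, {"hand": 0, "x": 0, "y": 0, "z": 0, "turn": -7}, {"hand": 0, "x": 0, "y": 0, "z": 0, "turn": -7}, {"hand": 0, "x": 0, "y": 0, "z": 0, "turn": -7}]}}

```text
time_s: 4.1
eef_pos: [0.4327, 0.0099, 0.2155]
ee_rot: [-1.417, -0.882, 0.781]
contact_force: [-0.1, 0.1, 0.7]
gripper_width: 0.495
```

>>> {"op": "move_arm", "data": {"motion": [{"hand": 0, "x": 0, "y": 0, "z": 0, "turn": -7}, {"hand": 0, "x": 0, "y": 0, "z": 0, "turn": -7}, {"hand": 0, "x": 0, "y": 0, "z": 0, "turn": -7}, {"hand": 0, "x": 0, "y": 0, "z": 0, "turn": -7}]}}

```text
time_s: 4.43
eef_pos: [0.4316, 0.0104, 0.216]
ee_rot: [-1.234, -1.258, 1.163]
contact_force: [0.4, 0.0, -0.5]
gripper_width: 0.499
```

```bash
python3 - <<'E'
from h import *
rel([.49,-.112,.18],90)
s=sense(); print(s['q'])
E
```

```text
t=4.43 pos=[0.4316 0.0104 0.216 ] w=0.50 F=[ 0.4  0.  -0.5] xang=89.8 d(tool mm)=[-123.1   36.3  -56.8] ydir=[ 0.055  0.023 -0.998] turn(deg)=-0.2 (mod180)
[ 0.0074215   0.06748298 -0.42106832  1.02712606  0.02261702  0.01140394]
```

>>> {"op": "move_arm", "data": {"motion": [{"hand": 0, "x": -31, "y": 2, "z": -14, "turn": 0}, {"hand": 0, "x": -31, "y": 3, "z": -14, "turn": 0}, {"hand": 0, "x": -31, "y": 3, "z": -14, "turn": 0}, {"hand": 0, "x": -29, "y": 3, "z": -13, "turn": 0}, {"hand": 0, "x": 0, "y": 0, "z": 0, "turn": 0}]}}

```text
time_s: 4.85
eef_pos: [0.4893, -0.112, 0.2056]
ee_rot: [-1.22, -1.274, 1.178]
contact_force: [0.1, -0.1, 0.3]
gripper_width: 0.498
```

```bash
python3 - <<'E'
from h import *
rel([.49,-.112,.18],90)
s=sense(); c=snap('wrist','w3.png')
cv2.imwrite('pics/w3c.png',cv2.resize(c['image'][130:330,220:420],None,fx=3,fy=3,interpolation=cv2.INTER_CUBIC))
E
```

```text
t=4.85 pos=[ 0.4893 -0.112   0.2056] w=0.50 F=[ 0.1 -0.1  0.3] xang=91.1 d(tool mm)=[-0.6 25.6  0.7] ydir=[ 0.053  0.026 -0.998] turn(deg)=1.1 (mod180)
```

View pics/w3c.png

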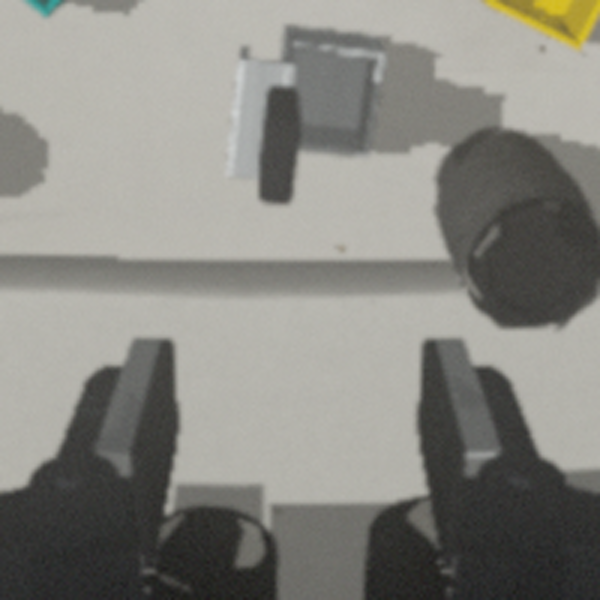

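```bash
python3 - <<'E'
from h import *
s=sense(); c=capture('wrist'); f=lambda x,y:(220+(x+.5)/3-.5,130+(y+.5)/3-.5)
P={}
for n,p,z in [('tabL',(260,200),.097),('tabR',(292,203),.097),('brT',(240,62),.06),('brB',(227,177),.06),('bkT',(386,50),.028),('bkB',(365,153),.028)]:
    P[n]=wonz(c,s,*f(*p),z); print(n,np.round(P[n],4))
for a,b in(('brT','brB'),('bkT','bkB')):
    d=P[b]-P[a]; print(a,np.linalg.norm(d),np.degrees(np.arctan2(d[1],d[0]))%180)
E
```

```text
tabL [ 0.5004 -0.1176  0.097 ]
tabR [ 0.5013 -0.1083  0.097 ]
brT [ 0.4688 -0.1245  0.06  ]
brB [ 0.5078 -0.1288  0.06  ]
bkT [ 0.4719 -0.0743  0.028 ]
bkB [ 0.5106 -0.0801  0.028 ]
brT 0.03922756039796883 173.64828924937683
bkT 0.039068777109100776 171.45844417786668
```

>>> {"op": "move_arm", "data": {"motion": [{"hand": 0, "x": 0, "y": 20, "z": 0, "turn": 4.5}, {"hand": 0, "x": 0, "y": 20, "z": 0, "turn": 4}, {"hand": 0, "x": 0, "y": 20, "z": 0, "turn": 0}, {"hand": 0, "x": 0, "y": 20, "z": 0, "turn": 0}]}}

```text
time_s: 5.28
eef_pos: [0.4924, -0.1028, 0.1289]
ee_rot: [-1.283, -1.169, 1.062]
contact_force: [0.6, 0.1, 0.2]
gripper_width: 0.502
```

```bash
python3 - <<'E'
from h import *
rel([.488,-.1112,.068],82.5)
E
```

```text
t=5.28 pos=[ 0.4924 -0.1028  0.1289] w=0.50 F=[0.6 0.1 0.2] xang=82.6 d(tool mm)=[-11.2  60.3   6.5] ydir=[ 0.057  0.03  -0.998] turn(deg)=0.1 (mod180)
```

>>> {"op": "move_arm", "data": {"motion": [{"hand": 0, "x": -11, "y": 8, "z": 6.5, "turn": 0}, {"hand": 0, "x": 0, "y": 16, "z": 0, "turn": 0}, {"hand": 0, "x": 0, "y": 18, "z": 0, "turn": 0}]}}

```text
time_s: 5.53
eef_pos: [0.4836, -0.1064, 0.0844]
ee_rot: [-1.274, -1.174, 1.068]
contact_force: [0.6, 0.7, 0.5]
gripper_width: 0.501
```

```bash
python3 - <<'E'
from h import *
rel([.488,-.1112,.068],82.5)
E
```

```text
t=5.53 pos=[ 0.4836 -0.1064  0.0844] w=0.50 F=[0.6 0.7 0.5] xang=83.1 d(tool mm)=[-4.9 16.5 -4.1] ydir=[ 0.054  0.034 -0.998] turn(deg)=0.6 (mod180)
```

>>> {"op": "move_arm", "data": {"motion": [{"hand": 0, "x": -5, "y": 8, "z": -4, "turn": 0}, {"hand": 0, "x": -1, "y": 8, "z": 0, "turn": 0}, {"hand": 0, "x": 0, "y": 0, "z": 0, "turn": 0}]}}

```text
time_s: 5.78
eef_pos: [0.4836, -0.1084, 0.0653]
ee_rot: [-1.264, -1.173, 1.074]
contact_force: [-0.2, -0.0, -0.9]
gripper_width: 0.497
```

```bash
python3 - <<'E'
from h import *
rel([.488,-.1112,.068],82.5)
E
```

```text
t=5.78 pos=[ 0.4836 -0.1084  0.0653] w=0.50 F=[-0.2 -0.  -0.9] xang=83.4 d(tool mm)=[-2.1 -2.6 -4.8] ydir=[ 0.046  0.037 -0.998] turn(deg)=0.9 (mod180)
```

>>> {"op": "move_arm", "data": {"motion": [{"hand": 0, "x": -2, "y": -2, "z": -4, "turn": 0}, {"hand": -0.5, "x": 0, "y": 0, "z": 0, "turn": 0}, {"hand": -1, "x": 0, "y": 0, "z": 0, "turn": 0}, {"hand": -1, "x": 0, "y": 0, "z": 0, "turn": 0}, {"hand": -1, "x": 0, "y": 0, "z": 0, "turn": 0}]}}

```text
time_s: 6.2
eef_pos: [0.4898, -0.111, 0.0705]
ee_rot: [-1.267, -1.177, 1.074]
contact_force: [0.6, -0.0, -1.5]
gripper_width: 0.106
```

>>> {"op": "move_arm", "data": {"motion": [{"hand": -1, "x": 0, "y": 0, "z": 0, "turn": 0}, {"hand": -1, "x": 0, "y": 0, "z": 0, "turn": 0}, {"hand": -1, "x": 0, "y": 0, "z": 0, "turn": 0}]}}

```text
time_s: 6.45
eef_pos: [0.4902, -0.1112, 0.0712]
ee_rot: [-1.268, -1.178, 1.073]
contact_force: [0.1, 1.2, -0.1]
gripper_width: 0.105
```

```bash
python3 - <<'E'
from h import *
rel([.488,-.1112,.068],82.5)
E
```

```text
t=6.45 pos=[ 0.4902 -0.1112  0.0712] w=0.10 F=[ 0.1  1.2 -0.1] xang=83.5 d(tool mm)=[-0.4  3.1  2.3] ydir=[ 0.051  0.036 -0.998] turn(deg)=1.0 (mod180)
```

>>> {"op": "move_arm", "data": {"motion": [{"hand": -1, "x": 0, "y": -20, "z": 0, "turn": 0}, {"hand": -1, "x": 0, "y": -30, "z": 0, "turn": 0}, {"hand": -1, "x": 0, "y": -35, "z": 0, "turn": 0}, {"hand": -1, "x": 0, "y": -35, "z": 0, "turn": 0}, {"hand": -1, "x": 0, "y": 0, "z": 0, "turn": 0}]}}

```text
time_s: 6.87
eef_pos: [0.4802, -0.1147, 0.1925]
ee_rot: [-1.259, -1.172, 1.076]
contact_force: [0.7, -0.6, -0.1]
gripper_width: 0.103
```

```bash
python3 - <<'E'
from h import *
rel([.472,.1887,.19],97.5)
E
```

```text
t=6.87 pos=[ 0.4802 -0.1147  0.1925] w=0.10 F=[ 0.7 -0.6 -0.1] xang=83.5 d(tool mm)=[300.1  13.9  43. ] ydir=[ 0.041  0.039 -0.998] turn(deg)=-14.0 (mod180)
```

>>> {"op": "move_arm", "data": {"motion": [{"hand": -1, "x": 20, "y": 0, "z": 3, "turn": -5}, {"hand": -1, "x": 30, "y": 1, "z": 2, "turn": -5}, {"hand": -1, "x": 30, "y": 1, "z": 0, "turn": -4}, {"hand": -1, "x": 30, "y": 1, "z": -1, "turn": 0}, {"hand": -1, "x": 30, "y": 1, "z": -2, "turn": 0}]}}

```text
time_s: 7.28
eef_pos: [0.4746, 0.0238, 0.1959]
ee_rot: [-1.161, -1.359, 1.256]
contact_force: [1.0, 0.6, -1.4]
gripper_width: 0.106
```

```bash
python3 - <<'E'
from h import *
rel([.472,.1887,.19],97.5)
E
```

```text
t=7.28 pos=[0.4746 0.0238 0.1959] w=0.11 F=[ 1.   0.6 -1.4] xang=97.5 d(tool mm)=[163.6  11.3 -18.3] ydir=[ 0.051  0.034 -0.998] turn(deg)=0.0 (mod180)
```

>>> {"op": "move_arm", "data": {"motion": [{"hand": -1, "x": 34, "y": 1, "z": -4, "turn": 0}, {"hand": -1, "x": 36, "y": 2, "z": -4, "turn": 0}, {"hand": -1, "x": 36, "y": 2, "z": -4, "turn": 0}, {"hand": -1, "x": 34, "y": 2, "z": -4, "turn": 0}, {"hand": -1, "x": 20, "y": 0, "z": -2, "turn": 0}]}}

```text
time_s: 7.7
eef_pos: [0.4693, 0.1932, 0.1924]
ee_rot: [-1.161, -1.358, 1.255]
contact_force: [-0.4, -0.3, -1.5]
gripper_width: 0.102
```

>>> {"op": "move_arm", "data": {"motion": [{"hand": -1, "x": 0, "y": 0, "z": 0, "turn": 0}]}}

```text
time_s: 7.78
eef_pos: [0.4691, 0.197, 0.1921]
ee_rot: [-1.157, -1.363, 1.257]
contact_force: [0.4, 0.3, -1.3]
gripper_width: 0.106
```

```bash
python3 - <<'E'
from h import *
rel([.472,.1887,.17],97.5)
c=snap('wrist','w4.png'); t=snap('top','t4.png'); d=snap('side','s4.png')
a=cv2.resize(c['image'][60:260,200:460],(780,600),interpolation=cv2.INTER_CUBIC); cv2.imwrite('pics/w4c.png',a)
E
```

```text
t=7.78 pos=[0.4691 0.197  0.1921] w=0.11 F=[ 0.4  0.3 -1.3] xang=97.7 d(tool mm)=[-9.3 21.9 -0.5] ydir=[ 0.051  0.037 -0.998] turn(deg)=0.2 (mod180)
```

View pics/w4c.png

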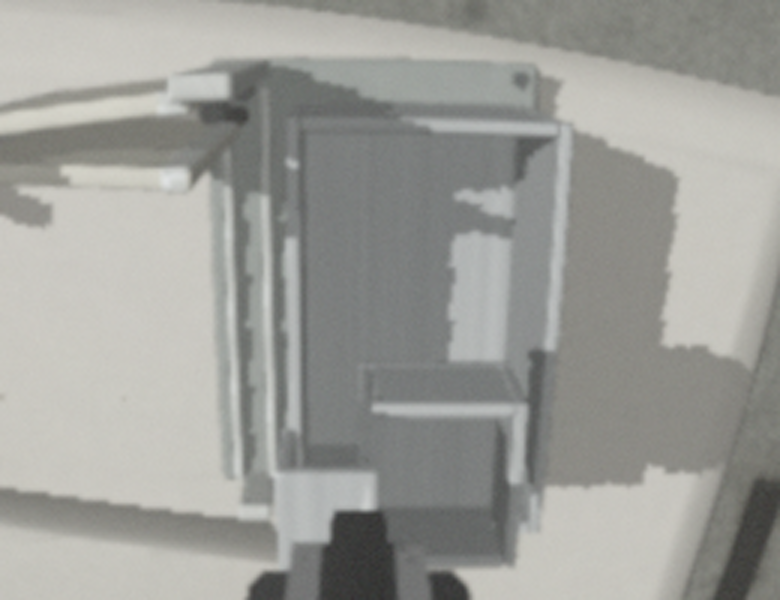

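```bash
python3 - <<'E'
from h import *
s=sense(); c=capture('wrist'); f=lambda x,y:(200+(x+.5)/3-.5,60+(y+.5)/3-.5)
zb=s['eef_pos'][2]-.0112
P={}
for n,p,z in [('free end',(180,178),.13),('jamb',(203,80),.135),('rimA out',(288,122),.075),('rimB out',(289,430),.075),('rimA in',(302,130),.075),('rimB in',(301,440),.075),('backA',(572,125),.075),('backB',(553,345),.075),('lipT',(279,475),zb),('lipB',(280,555),zb),('brR',(376,471),zb)]:
    P[n]=wonz(c,s,*f(*p),z); print(n,np.round(P[n],4))
a=np.radians(97.5); X=np.array([np.cos(a),np.sin(a)]);Y=np.array([-X[1],X[0]])
for k in P: print(k,np.round((P[k][:2]-[.465,.1817])@np.c_[X,Y]*1000,1))
print('tcp',np.round((s['eef_pos'][:2]-[.465,.1817])@np.c_[X,Y]*1000,1))
E
```

```text
free end [0.4118 0.148  0.13  ]
jamb [0.3896 0.1516 0.135 ]
rimA out [0.4023 0.1682 0.075 ]
rimB out [0.4934 0.1783 0.075 ]
rimA in [0.4041 0.1722 0.075 ]
rimB in [0.4963 0.1823 0.075 ]
backA [0.3919 0.2463 0.075 ]
backB [0.4569 0.253  0.075 ]
lipT [0.455  0.1769 0.1807]
lipB [0.4719 0.1787 0.1807]
brR [0.4521 0.1943 0.1807]
free end [-26.5  57.1]
jamb [-20.   78.7]
rimA out [-5.2 63.9]
rimB out [ -7.1 -27.7]
rimA in [-1.4 61.6]
rimB in [ -3.5 -31.1]
backA [73.6 64. ]
backB [71.8 -1.2]
lipT [-3.4 10.6]
lipB [-3.9 -6.5]
brR [14.2 11.2]
tcp [10.5 -5.2]
```

```bash
python3 - <<'E'
from h import *
rel([.4698,.192,.12],97)
E
```

```text
t=7.98 pos=[0.4689 0.1923 0.192 ] w=0.10 F=[ 0.3 -0.  -1.5] xang=97.4 d(tool mm)=[-2.3 71.9  3. ] ydir=[ 0.05   0.034 -0.998] turn(deg)=0.4 (mod180)
```

>>> {"op": "move_arm", "data": {"motion": [{"hand": -1, "x": -3, "y": 16, "z": 1, "turn": 0}, {"hand": -1, "x": 0, "y": 18, "z": 1, "turn": 0}, {"hand": -1, "x": 0, "y": 18, "z": 1, "turn": 0}, {"hand": -1, "x": 0, "y": 16, "z": 1, "turn": 0}, {"hand": -1, "x": 0, "y": 0, "z": 0, "turn": 0}]}}

```text
time_s: 8.4
eef_pos: [0.4708, 0.1838, 0.1232]
ee_rot: [-1.171, -1.351, 1.246]
contact_force: [-0.6, 0.1, -0.2]
gripper_width: 0.103
```

```bash
python3 - <<'E'
from h import *
capture('top')
rel([.4698,.192,.12],97)
c=snap('wrist','w5.png')
a=cv2.resize(c['image'][60:260,200:460],(780,600),interpolation=cv2.INTER_CUBIC); cv2.imwrite('pics/w5c.png',a)
rel([.4698,.192,.12],97)
E
```

```text
t=8.45 pos=[0.4714 0.1839 0.1245] w=0.11 F=[-0.7 -1.  -0.7] xang=96.8 d(tool mm)=[8.2 4.6 0.9] ydir=[ 0.056  0.033 -0.998] turn(deg)=-0.2 (mod180)
t=8.50 pos=[0.4725 0.1847 0.1257] w=0.10 F=[-0.3 -0.9 -0.8] xang=96.8 d(tool mm)=[7.5 5.8 2.2] ydir=[ 0.058  0.034 -0.998] turn(deg)=-0.2 (mod180)
```

View pics/w5c.png

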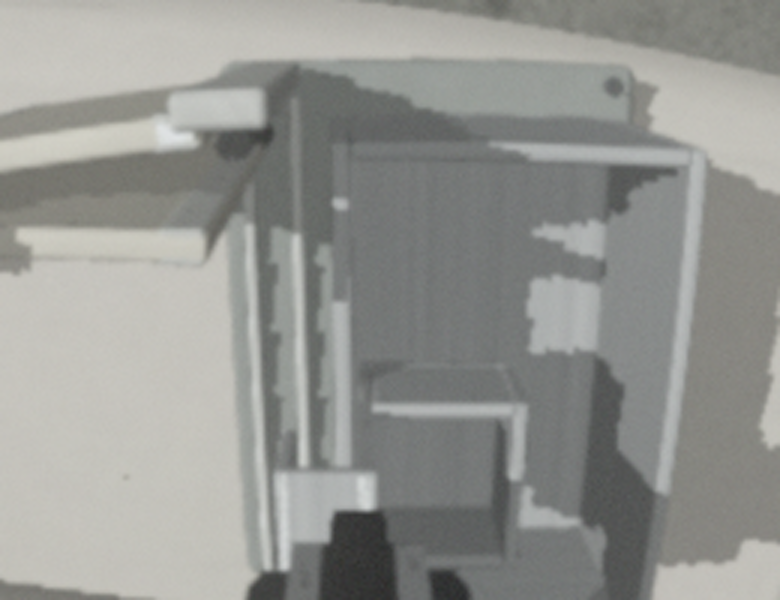

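>>> {"op": "move_arm", "data": {"motion": [{"hand": -1, "x": 2, "y": 0, "z": 0, "turn": 0}, {"hand": -1, "x": 0, "y": 0, "z": 0, "turn": 0}, {"hand": -1, "x": 0, "y": 0, "z": 0, "turn": 0}, {"hand": -1, "x": 0, "y": 0, "z": 0, "turn": 0}]}}

```text
time_s: 8.83
eef_pos: [0.4754, 0.1862, 0.1299]
ee_rot: [-1.177, -1.358, 1.237]
contact_force: [-0.0, 0.8, -1.0]
gripper_width: 0.101
```

```bash
python3 - <<'E'
from h import *
rel([.472,.1865,.105],97)
c=snap('wrist','w6.png')
rel([.472,.1865,.105],97)
# rim strip columns: dark/bright profile along rows just above bridge
g=c['image'].max(2)
for v in (205,210,213): print(v,g[v,285:332])
print(g[222,285:332])
E
```

```text
t=8.83 pos=[0.4754 0.1862 0.1299] w=0.10 F=[-0.   0.8 -1. ] xang=96.6 d(tool mm)=[-0.  24.7  5. ] ydir=[ 0.064  0.036 -0.997] turn(deg)=-0.4 (mod180)
t=8.88 pos=[0.4756 0.1863 0.13  ] w=0.10 F=[ 0.2 -0.  -1.9] xang=96.6 d(tool mm)=[-0.1 24.7  5.3] ydir=[ 0.065  0.036 -0.997] turn(deg)=-0.4 (mod180)
205 [186 157 123 111 119 140 151 154 152 139 129 118 121 137 160 160 135 117
 111 112 122 139 148 154 168 177 178 171 156 135 121 122 123 121 119 116
 117 116 119 121 118 120 116 121 122 122 121]
210 [192 169 129 109 109 109 112 125 135 130 116 115 112 125 156 167 141 113
 104 109 106 118 139 149 161 176 179 174 158 139 121 122 122 120 118 116
 114 115 115 115 116 121 120 121 122 122 121]
213 [192 173 130 112 108 108 120 121 129 127 122 113 108 123 156 170 140 113
 107 105 119 141 149 152 163 177 177 172 159 138 118 122 121 119 118 115
 115 116 114 114 119 118 121 121 124 122 122]
[196 187 158 122 111 131 173 200 207 206 190 180 179 182 184 183 183 182
 181 178 174 176 175 177 181 180 180 177 181 180 181 180 180 179 178 178
 178 180 180 169 149 131 122 123 122 121 126]
```

```bash
python3 - <<'E'
from h import *
c=capture('wrist'); s=sense(); M=R.from_rotvec(s['ee_rot']).as_matrix()
for n,u,v,z in [('rim',311,213,.075),('lip',290.5,222,s['eef_pos'][2]-.0112),('plate',325,222,s['eef_pos'][2]-.0112)]:
    p=wonz(c,s,u,v,z); print(n,np.round(p,4),'tool',np.round(M.T@(p-s['eef_pos'])*1000,1))
rel([.472,.1865,.105],97)
E
```

```text
rim [0.4792 0.1827 0.075 ] tool [-5.5 54.8  0.3]
lip [0.464  0.1696 0.1186] tool [-15.5   9.8  13.9]
plate [0.4621 0.1884 0.1186] tool [ 3.3 10.4 13.7]
t=8.93 pos=[0.4754 0.1863 0.1298] w=0.10 F=[ 0.4 -1.  -1.5] xang=96.6 d(tool mm)=[-0.1 24.5  5. ] ydir=[ 0.064  0.036 -0.997] turn(deg)=-0.4 (mod180)
```

>>> {"op": "move_arm", "data": {"motion": [{"hand": -1, "x": 1, "y": 8, "z": 0, "turn": 0}, {"hand": -1, "x": 0, "y": 8, "z": 0, "turn": 0}, {"hand": -1, "x": 0, "y": 8, "z": 0, "turn": 0}, {"hand": -1, "x": 0, "y": 0, "z": 0, "turn": 0}, {"hand": -1, "x": 0, "y": 0, "z": 0, "turn": 0}]}}

```text
time_s: 9.35
eef_pos: [0.4768, 0.1888, 0.1034]
ee_rot: [-1.177, -1.359, 1.237]
contact_force: [1.1, 0.6, -1.3]
gripper_width: 0.102
```

```bash
python3 - <<'E'
from h import *
rel([.476,.188,.089],97)
c=snap('wrist','w7.png')
rel([.476,.188,.089],97)
cv2.imwrite('pics/w7c.png',cv2.resize(c['image'][130:260,230:430],(800,520),interpolation=cv2.INTER_CUBIC))
E
```

```text
t=9.35 pos=[0.4768 0.1888 0.1034] w=0.10 F=[ 1.1  0.6 -1.3] xang=96.7 d(tool mm)=[-1.1 14.3  1.9] ydir=[ 0.065  0.036 -0.997] turn(deg)=-0.3 (mod180)
t=9.40 pos=[0.4765 0.1887 0.1033] w=0.11 F=[ 0.3 -0.1 -2. ] xang=96.7 d(tool mm)=[-1.  14.2  1.5] ydir=[ 0.064  0.036 -0.997] turn(deg)=-0.3 (mod180)
```

View pics/w7c.png

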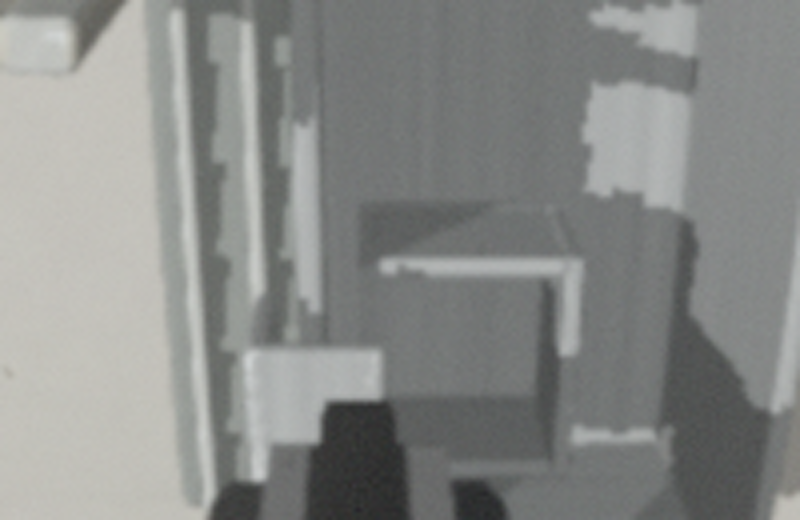

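>>> {"op": "move_arm", "data": {"motion": [{"hand": -1, "x": 0, "y": 5, "z": 0, "turn": 0}, {"hand": -1, "x": 0, "y": 4, "z": 0, "turn": 0}, {"hand": -1, "x": 0, "y": 3, "z": 0, "turn": 0}, {"hand": -1, "x": 0, "y": 0, "z": 0, "turn": 0}]}}

```text
time_s: 9.73
eef_pos: [0.4774, 0.1892, 0.0901]
ee_rot: [-1.176, -1.359, 1.238]
contact_force: [-0.3, -0.6, -1.4]
gripper_width: 0.104
```

>>> {"op": "move_arm", "data": {"motion": [{"hand": -1, "x": 0, "y": 2, "z": 0, "turn": 0}, {"hand": -1, "x": 0, "y": 2, "z": 0, "turn": 0}, {"hand": -1, "x": 0, "y": 0, "z": 0, "turn": 0}]}}

```text
time_s: 9.98
eef_pos: [0.4779, 0.1894, 0.0872]
ee_rot: [-1.177, -1.359, 1.237]
contact_force: [-0.2, -0.2, -0.7]
gripper_width: 0.107
```

>>> {"op": "move_arm", "data": {"motion": [{"hand": -1, "x": 0, "y": 2, "z": 0, "turn": 0}, {"hand": -1, "x": 0, "y": 2, "z": 0, "turn": 0}]}}

```text
time_s: 10.15
eef_pos: [0.4782, 0.1895, 0.0868]
ee_rot: [-1.178, -1.36, 1.236]
contact_force: [-8.4, -3.7, 23.0]
gripper_width: 0.107
```

>>> {"op": "move_arm", "data": {"motion": [{"hand": -1, "x": 0, "y": -1, "z": 0, "turn": 0}, {"hand": -0.7, "x": 0, "y": 0, "z": 0, "turn": 0}, {"hand": -0.5, "x": 0, "y": 0, "z": 0, "turn": 0}, {"hand": -0.4, "x": 0, "y": 0, "z": 0, "turn": 0}, {"hand": -0.3, "x": 0, "y": 0, "z": 0, "turn": 0}]}}

```text
time_s: 10.57
eef_pos: [0.4795, 0.19, 0.0893]
ee_rot: [-1.18, -1.364, 1.233]
contact_force: [0.1, -0.6, 0.3]
gripper_width: 0.348
```

```bash
python3 - <<'E'
from h import *
c=snap('wrist','w8.png')
rel([.476,.188,.089],97)
cv2.imwrite('pics/w8c.png',cv2.resize(c['image'][60:260,200:460],(780,600),interpolation=cv2.INTER_CUBIC))
E
```

```text
t=10.62 pos=[0.4795 0.19   0.0893] w=0.35 F=[-0.7 -1.4 -0.4] xang=96.7 d(tool mm)=[-1.6 -0.   3.7] ydir=[ 0.07   0.038 -0.997] turn(deg)=-0.3 (mod180)
```

View pics/w8c.png

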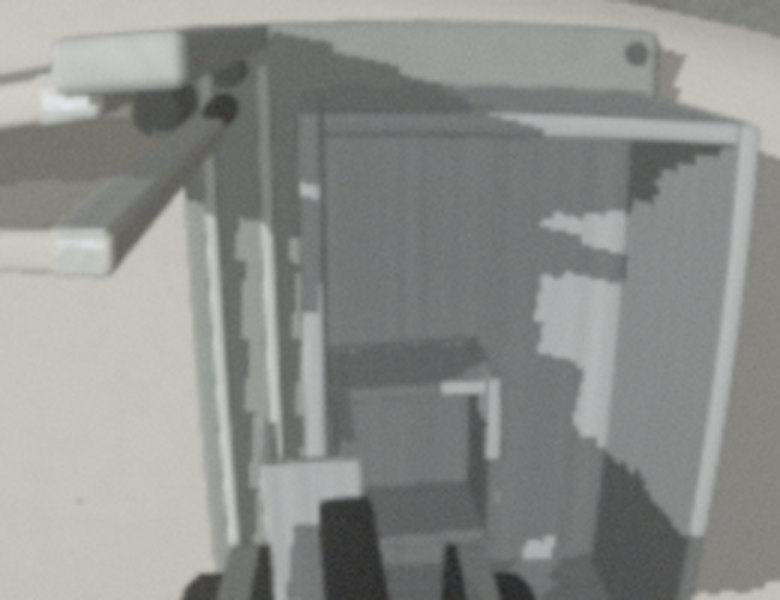

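>>> {"op": "move_arm", "data": {"motion": [{"hand": -0.3, "x": -1, "y": -12, "z": 0, "turn": 0}, {"hand": -0.3, "x": 0, "y": -25, "z": 0, "turn": 0}, {"hand": -0.3, "x": 0, "y": -30, "z": 0, "turn": 0}, {"hand": -0.3, "x": 0, "y": -35, "z": 0, "turn": 0}, {"hand": -0.3, "x": 0, "y": -30, "z": 0, "turn": 0}]}}

```text
time_s: 11.03
eef_pos: [0.4644, 0.1816, 0.2158]
ee_rot: [-1.17, -1.346, 1.247]
contact_force: [1.7, -1.0, -0.2]
gripper_width: 0.349
```

>>> {"op": "move_arm", "data": {"motion": [{"hand": -0.3, "x": 30, "y": 0, "z": 0, "turn": 0}, {"hand": -0.3, "x": 40, "y": 0, "z": 0, "turn": 0}, {"hand": -0.3, "x": 40, "y": 0, "z": 0, "turn": 0}, {"hand": -0.3, "x": 30, "y": 0, "z": 0, "turn": 0}, {"hand": -0.3, "x": 0, "y": 0, "z": 0, "turn": 0}]}}

```text
time_s: 11.45
eef_pos: [0.4541, 0.3264, 0.2288]
ee_rot: [-1.181, -1.356, 1.228]
contact_force: [-0.1, 0.5, -0.9]
gripper_width: 0.352
```

```bash
python3 - <<'E'
from h import *
t=snap('top','t9.png'); d=snap('side','s9.png')
rel([.476,.188,.089],97)
a=cv2.resize(t['image'][165:245,180:330],(800,427),interpolation=cv2.INTER_CUBIC)
b=cv2.resize(d['image'][155:235,265:345],(400,400),interpolation=cv2.INTER_CUBIC)
cv2.imwrite('pics/t9c.png',a); 
E
```

```text
t=11.55 pos=[0.4537 0.3222 0.2282] w=0.35 F=[-0.1 -0.3  0. ] xang=96.1 d(tool mm)=[-139.5  135.7    1.3] ydir=[ 0.065  0.034 -0.997] turn(deg)=-0.9 (mod180)
```

View pics/t9c.png

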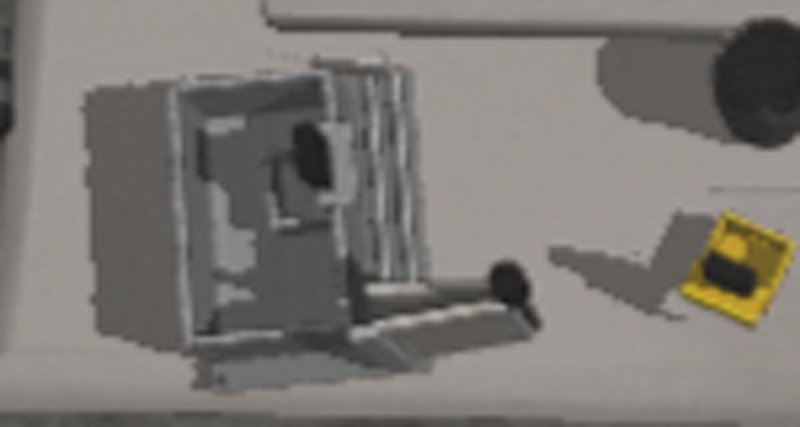

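```bash
python3 - <<'E'
from h import *
t=capture('top'); f=lambda x,y:(180+(x+.5)/5.333-.5,165+(y+.5)/5.333-.5)
k=onz(t,*f(503,271),.172); print('knob',k)
a=np.radians(97.3); X=np.array([np.cos(a),np.sin(a)]);Y=np.array([-X[1],X[0]])
for J in ([.396,.1545],[.394,.152]):
    d=k[:2]-J; print(np.linalg.norm(d), np.arctan2(-d@X,-d@Y))
d0=np.abs(cv2.imread('pics/top0.png').astype(int)-t['image']).max(2)[165:230,310:440]
print('changed px',(d0>40).sum(), [tuple(p) for p in np.argwhere(d0>40)[::20]+[165,310]])
E
```

```text
knob [0.41518909 0.08883196 0.172     ]
0.06841427505168025 1.4139073770491004
0.06662716537191479 1.3745600147589985
changed px 495 [(np.int64(188), np.int64(356)), (np.int64(190), np.int64(333)), (np.int64(190), np.int64(356)), (np.int64(191), np.int64(343)), (np.int64(192), np.int64(328)), (np.int64(192), np.int64(348)), (np.int64(193), np.int64(330)), (np.int64(193), np.int64(350)), (np.int64(194), np.int64(332)), (np.int64(194), np.int64(352)), (np.int64(195), np.int64(334)), (np.int64(195), np.int64(354)), (np.int64(196), np.int64(336)), (np.int64(196), np.int64(356)), (np.int64(197), np.int64(340)), (np.int64(198), np.int64(327)), (np.int64(198), np.int64(347)), (np.int64(199), np.int64(339)), (np.int64(200), np.int64(334)), (np.int64(200), np.int64(354)), (np.int64(201), np.int64(349)), (np.int64(202), np.int64(347)), (np.int64(203), np.int64(348)), (np.int64(204), np.int64(347)), (np.int64(205), np.int64(349))]
```

```bash
python3 -c "
from station import *
print(finish_job())"
```

```text
the job is handed in; nothing more can be done
None
```

The shutter is folded, the steel basket hangs on the bath's front rim, and I handed the job in at about 11.6 s of the 58 s. No verdict was given.

- **Shutter:** I put the half-open fingers around the fold knob and swung it round its arc until the end stop pushed back at about 7 N. In the last top view its angle comes out at about 1.37–1.41 rad. It passes the 1.25 limit but is a little short of the 1.5 stop, so the shutter probably slipped back slightly as I withdrew. I left it there.
- **Basket:** I gripped its tab, lowered the slot over the rim until it met the rim (23 N), let go and backed off to about 0.23 m up. The last top view shows the lip over the front rim, about 10 mm from the middle, and the basket inside the tank. I did not take separate final measurements of its tilt or rest.
- **Bystanders:** The tube and eyepiece areas look the same in the top view, where changes showed only around the basket's old place and its shadow. I did not check the ring on its own, but the arm went nowhere near it.
- **Disagreements:** Early rim estimates differed by 4–5 mm because one picture was taken before the arm had settled; a closer look on the way down resolved it. The tool also stayed tilted by about 0.07 rad, with no visible effect on the hanging.

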